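# Lift the tilting bin of granite chips off its trunnion stand

## Robot

A 7-joint arm with a two-finger parallel gripper is mounted at the origin on the work surface. World frame = base frame: x ahead of the robot, y to its left, z up, the work surface at z = 0. Lengths are in m, angles in rad, forces in N, time in s.
With the tool pointing down it reaches from about 0.4 to 0.875 m from the base axis. Payload 19.3 kg.
Tool frame: the origin (TCP) lies on the centre line of the jaws, within the pads' length; the fingertips stand 25 mm ahead of it and the grasp point (between the pads) lies 6 mm ahead of it; z points along the fingers, y is the line along which they close (so a half turn about z gives the same grasp; the last joint's range is limited). The gripper opens to 85 mm and grips with 20 to 120 N. Pads are 22 mm wide; open, the fingers measure 114 mm over their backs; the gripper's body (76 mm by 85 mm) begins 54 mm behind the grasp point. The pads swing forward as they close: fully open they stand 13 mm farther back than shut.
Start: joints at [1.081, 0.521, -0.036, 1.599, 0.021, 1.021, -0.113], TCP at [0.255, -0.571, 0.256] pointing down, gripper open.
Joint ranges: [-2.91, 2.91], [-0.3, 2.13], [-1.5, 1.42], [0.17, 2.43], [-1.26, 4.41], [0.16, 1.93], [-2.52, 2.52]. Speed limits (rad/s): [1.89, 1.89, 2.39, 2.39, 3.01, 3.01, 3.01].

## Interface

Orientations are given as a rotation vector (axis times angle).
In Python, from cell import env, viewer, order gives the robot as it stands. The module is installed in compiled form; this text tells all that it offers.
- The arm moves only by the shell command python3 -m handwheel 'ROWS' [OPENING] [FORCE]. ROWS is JSON, a list of rows, each a list of 6 numbers: the shift along the tool's x, y, z in m, then the turn, a rotation vector about the tool's x, y, z in rad. A call has exactly 10 rows; each row shifts and turns the commanded pose from where the row before left it, along the tool's axes as they then stand; what a row does not reach is not made up. A row lasts 1/10 s, in which the tool goes at most 50 mm and 8.59 degrees, less where a joint would pass 70% of its speed; a pose out of reach is approached as far as the arm can. A call is refused whole if a number of a shift passes 0.05 or a number of a turn 0.15, either way. A call with a gripper value outside its range is refused whole. OPENING is the opening, from 0 (shut) to 1 (fully open), set as the call begins (- or left out, the last holds). The fingers move at their own pace and stop on an object; FORCE is the grip in N (left out, the last holds). Time passes only in rows, so rows that do not move let the fingers close, or fill a call up. It gives the time, the measured TCP pose, the force, the opening and the grip force at its end, in the units of the state.
- env.state(): the state, without advancing time (a new reading comes with each control period).
- viewer.snapshot(name): name is "side" or "top" or "wrist"; returns a dict with "color" (420x560x3 uint8, red, green, blue), "depth" (420x560 float32, m along the optical axis (not along the pixel's ray), 0 where there is no reading), "mtx" (3x3 intrinsics, pixels), "D" ([k1, k2, p1, p2, k3] as OpenCV has them; the pictures are not rectified), "R" (3x3) and "t" (3): a world point X has camera coordinates R X + t; the wrist camera has in their place "mount" (4x4, takes a point from camera to tool coordinates, whose origin is the TCP and whose axes are the flange's). Camera axes: x right, y down, z forward; pixel columns grow to the right and rows downward; lengths in m; the calibration is good to about 2 mm. A picture is of the moment at which its call begins: read the wrist's pose just before it.
- order.close_job(): hands the job in; it is judged then, once.
Trained networks look in the newest picture that a camera, given by its name, has taken for a name from the list of things; names that differ only in an ending like _2 or _b are one class to them, and where a whole thing is asked for, a point or a joint stands for the part that bears it (a point fixed in the world has none). Each returns a list of dicts, best first, with "conf" (0 to 1); they miss things now and then, are a little off and sometimes report something else, mostly with a low value. They report only what shows in the picture. A call takes as long as a camera call. They do not tell look-alikes from the thing itself.
- viewer.boxes_of(camera, name): "centre" ([column, row] in pixels, amid what is visible of it).
- viewer.masks_of(camera, name): "region" (420x560 bool, what is visible of it) and "centre" ([column, row] in pixels, amid what is visible of it).
- viewer.place_of(camera, name): "centre" ([column, row] in pixels: a listed point, or the origin of a listed thing).
The state is a dict: "time": time; "joint_pos": joint angles; "qvel": joint speeds; "joint_efforts": joint torques, N m; "tool_pos": TCP position; "tcp_rot": TCP orientation; "wrist_force": force on the tool from outside, world axes, zero at the start; "ft_torque": the same for the moment, N m; "finger_gap": finger opening in m; "grasp_force": force on a finger pad.
Only numpy, scipy, OpenCV 4.12 (cv2) and the standard library are available. Lean on these libraries where they do the work, as an engineer would, in place of code of your own. Each camera call takes 0.05 s, during which the arm holds its last target. There are 200 camera calls.

## Task

Swing the yellow keeper fully open by its red peg, then lift the galvanised bin of granite chips straight up off its stand, keeping it level so that it neither swings nor catches. Set it down gently, upright, in the middle of the wooden pallet and square to the pallet's edges, and let go; all chips stay in the bin, the keeper stays open, and the mallet, granite, try square and steel point are left alone.

Things in the scene. Friction and masses are not known exactly. Their poses are not given: they have to be found in the camera images.
- stand: Blue steel stand, fixed. Foot plate 120 x 190 mm, 5 mm thick, origin under its centre, z up. Two uprights 100 (x) x 12 (y) mm stand at y = +71 and -71 mm, tops at z = 109 mm; each has a slot, open at the top, 20 mm wide at x = 0, with its floor at z = 83 mm, in which a trunnion of the bin rests. The stand turns about the vertical by up to 0.3 rad either way.
- keeper (a joint): Yellow keeper bar 104 x 20 x 5 mm lying flat on top of the stand's +y upright (z = 110 to 115 mm) across the slot, above the bin's trunnion, which cannot come up past it. It turns about a vertical pin. 0 rad = lying along the stand's x axis with the peg to -x, closed; grows as the peg swings away from the bin (to the stand's +y side, clockwise from above); 1.6 = end stop, fully open. It starts at 0 to 0.3 rad and stays where it is left (about 1 N at the peg moves it).
- keeper_peg (a point): Red upright round peg on the end of the keeper, 14 mm in diameter, from 115 to 160 mm above the bench; this point is on its axis at 138 mm. It lies 78 mm from the keeper's pin.
- keeper_hinge (a point): Point on the keeper's vertical turning axis (stand frame x = +28, y = +71 mm), at 138 mm above the bench.
- bin: Open galvanised bin 90 (x) x 110 (y) x 80 mm (z), walls 3 mm, floor 5 mm, loose, about 0.55 kg; origin under the centre of its bottom, z up. Two round trunnions, 14 mm in diameter, stick out along its y axis at z = 60 mm, to y = +-89 mm, with 22 mm end flanges outside the uprights. It hangs in the stand with its axes parallel to the stand's and its bottom 30 mm above the bench, and is free to swing about its y axis.
- bin_grip (a point): Centre of the bin's rigid wooden grip bar, 130 mm above the bin's bottom (160 mm above the bench while it hangs). The bar runs along the bin's y axis over the mouth: 110 mm long, 14 mm thick (x), 20 mm high, flat sides, 40 mm clear above the rim. Axes as the bin's.
- bin_axle (a point): Point midway between the bin's trunnions, on their axis, 60 mm above the bin's bottom. Axes as the bin's.
- pallet: Low slatted wooden pallet, fixed, 180 x 180 mm, 24 mm high, origin under its centre, x and y along its edges.
- pallet_top (a point): Centre of the pallet's top face, 24 mm above the bench. Axes as the pallet's.
- chip1_mid (a point): Centre of a loose pink granite chip, about 30 x 24 x 20 mm, lying on the bin's floor.
- chip2_mid (a point): Centre of a loose pink granite chip, about 26 x 26 x 22 mm, lying on the bin's floor.
- chip3_mid (a point): Centre of a loose pink granite chip, about 28 x 22 x 18 mm, lying on the bin's floor.
- mallet_mid (a point): Dark wooden round mallet lying down, 90 mm in diameter and 230 mm long; point on its axis near the head's middle. Bystander.
- granite_mid (a point): Chunk of rough pink granite, about 90 x 75 x 70 mm; point near its middle. Bystander.
- trysquare_mid (a point): Steel try square, 200 mm blade and 130 mm red stock, lying flat, 24 mm high; point mid-blade. Bystander.
- point_mid (a point): Steel mason's point, 200 mm long, 14 mm thick, lying on the bench; point near its middle. Bystander.
Things that resemble listed ones, but are neither listed nor needed, are in the scene too. What is meant by the bin is not green or pink, and is the smaller of those in its own colour.

How it is judged:
By the outcome, as a careful person would: the job done as asked, in the order asked, and still so for the second after the job is handed in, with the robot touching nothing.
It also fails if it takes over 67 s, if anything falls off the work surface, if the arm or the gripper's body presses on something with over 40 N, if the wrist force passes 120 N, or if a joint passes its speed limit or range.

## Working session

There is one attempt and no reset: what is moved stays moved. The work goes in short steps, Python scripts to look and compute and a shell command to move; the robot and the scene stay as the last step left them, time stands still between calls to the robot, and variables do not carry over. Pictures are saved under pics/ and viewed, at most 10 in all, crops included, and the job is handed in when it is done.

```bash
mkdir -p pics; cat > h.py <<'E'
import numpy as np, cv2
from scipy.spatial.transform import Rotation as Rn
from cell import env, viewer, order
def snap(n):
    s=env.state(); d=viewer.snapshot(n)
    if n=="wrist":
        T=np.eye(4);T[:3,:3]=Rn.from_rotvec(s["tcp_rot"]).as_matrix();T[:3,3]=s["tool_pos"]
        C=T@np.array(d["mount"]); d["R"]=C[:3,:3].T; d["t"]=-d["R"]@C[:3,3]
    return d
def ray(d,px):
    u=cv2.undistortPoints(np.array(px,float).reshape(-1,1,2),np.array(d["mtx"]),np.array(d["D"])).reshape(-1,2)
    R=np.array(d["R"]);o=-R.T@np.array(d["t"]); return o,np.c_[u,np.ones(len(u))]@R
def atz(d,px,z):
    o,r=ray(d,px); return o+r*((z-o[2])/r[:,2])[:,None]
def cloud(d):
    v,u=np.mgrid[0:420,0:560]; o,r=ray(d,np.stack([u,v],-1).reshape(-1,2))
    z=d["depth"].reshape(-1,1); return (o+r*z).reshape(420,560,3)
def tri(a,pa,b,pb):
    o1,r1=ray(a,pa);o2,r2=ray(b,pb);r1=r1[0];r2=r2[0]
    k=np.linalg.lstsq(np.c_[r1,-r2],o2-o1,rcond=None)[0]
    p,q=o1+k[0]*r1,o2+k[1]*r2; return (p+q)/2,np.linalg.norm(p-q)
def save(d,n): cv2.imwrite("pics/"+n,d["color"][:,:,::-1])
E
python3 - <<'E'
from h import *
np.set_printoptions(precision=3,suppress=True)
s=env.state();print(s["tool_pos"],s["tcp_rot"],s["finger_gap"],s["time"])
print(Rn.from_rotvec(s["tcp_rot"]).as_matrix())
D={}
for c in("top","side"):
    d=snap(c);D[c]=d;save(d,c+"1.png")
    for n in["bin","bin_grip","keeper_peg","keeper_hinge","pallet_top","stand","pallet","bin_axle"]:
        for r in viewer.place_of(c,n)[:4]: print(c,n,np.round(r["centre"],1),round(r["conf"],2))
im=np.hstack([D[c]["color"] for c in D]);
E
```

```text
[ 0.255 -0.57   0.256] [-3.072 -0.654  0.   ] 0.08531026898784819 0.0
[[ 0.913  0.408 -0.001]
 [ 0.408 -0.913  0.001]
 [-0.    -0.001 -1.   ]]
top bin [141.3 135.5] 0.84
top bin [420.2 321.3] 0.69
top bin [203.4 300.5] 0.68
top bin [240.  206.2] 0.57
top bin_grip [187.8 308.8] 0.93
top bin_grip [448.2 329.5] 0.88
top bin_grip [125.3 121.8] 0.7
top bin_grip [238.9 197.3] 0.58
top keeper_peg [200.5 211. ] 0.92
top keeper_peg [237.7 193.5] 0.24
top keeper_hinge [213.8 181.4] 0.9
top pallet_top [381.5 215.5] 0.74
top pallet [380.1 217.9] 0.68
top bin_axle [432.8 326.9] 0.98
top bin_axle [245.1 201.1] 0.89
top bin_axle [138.6 126.3] 0.68
top bin_axle [198.2 305.1] 0.59
side bin [428.8 216.6] 0.97
side bin [122.  293.4] 0.91
side bin [246.8 260.7] 0.9
side bin [296.7 353.4] 0.62
side bin_grip [449.6 171.9] 0.85
side bin_grip [302.7 320.1] 0.7
side bin_grip [106.3 264.6] 0.68
side bin_grip [247.8 229.4] 0.57
side keeper_peg [225.2 263.3] 0.81
side keeper_peg [246.3 264.6] 0.47
side keeper_hinge [214.7 240.5] 0.58
side pallet_top [336.1 183.8] 0.81
side pallet_top [336.3 192.4] 0.47
side stand [247.  264.7] 0.56
side pallet [336.4 189.1] 0.74
side bin_axle [300.3 337. ] 0.93
side bin_axle [245.4 244.3] 0.71
side bin_axle [115.  277.2] 0.68
side bin_axle [439.7 192.5] 0.57
```

View pics/top1.png

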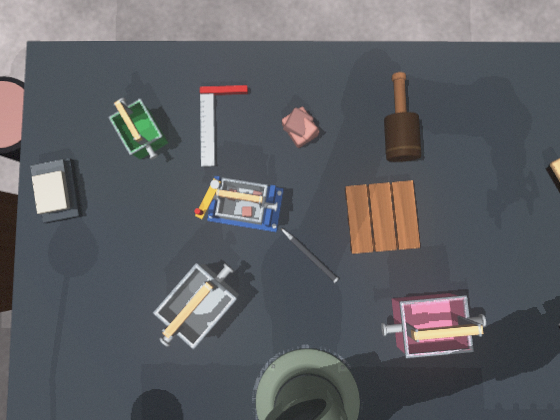

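View pics/side1.png

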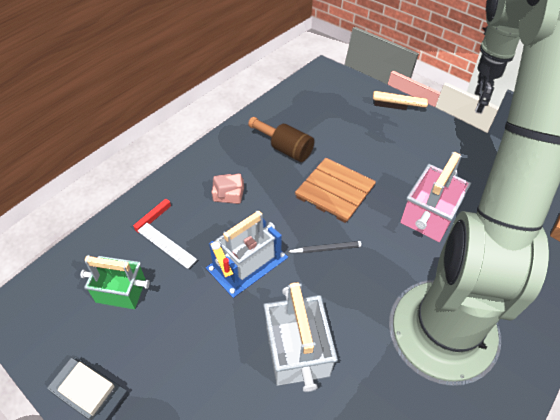

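The bin meant is the grey one in the blue stand at top (240,200) / side (247,245). The keeper's peg is at top (199,212) and the pallet at (382,216).

```bash
python3 - <<'E'
from h import *
np.set_printoptions(precision=4,suppress=True)
a=snap("top");b=snap("side")
def near(l,p): return min((r["centre"] for r in l),key=lambda c:np.hypot(*(np.array(c)-p)))
for n,pa,pb in[("bin_grip",(239,197),(248,229)),("keeper_peg",(200,211),(225,263)),("keeper_hinge",(214,181),(215,240)),("pallet_top",(381,215),(336,184)),("bin_axle",(245,201),(245,244))]:
    ca,cb=near(viewer.place_of("top",n),pa),near(viewer.place_of("side",n),pb)
    print(n,*tri(a,ca,b,cb))
for nm,d in(("top",a),("side",b)):
    P=cloud(d);print(nm,"campos",-d["R"].T@d["t"])
    hsv=cv2.cvtColor(d["color"],cv2.COLOR_RGB2HSV)
    def near_m(n,p):
        l=viewer.masks_of(nm,n); return min(l,key=lambda r:np.hypot(*(np.array(r["centre"])-p)))["region"] if l else None
    for n,p in(("pallet",(382,216) if nm=="top" else (336,188)),("stand",(245,204) if nm=="top" else (247,264)),("bin_grip",(240,196) if nm=="top" else(247,230)),("keeper",(207,197)if nm=="top" else(222,262)),("keeper_peg",(207,197)if nm=="top" else(222,262))):
        m=near_m(n,p)
        if m is None: print(n,None);continue
        m=m&(d["depth"]>0);Q=P[m];zs=np.percentile(Q[:,2],[2,50,98])
        if n=="pallet": Q=Q[abs(Q[:,2]-.024)<.006]
        r=cv2.minAreaRect(Q[:,:2].astype(np.float32));print(n,m.sum(),zs,r,Q.mean(0))
    # wood bar
    m=(hsv[...,0]<25)&(hsv[...,1]>60)&(hsv[...,2]>120)&(P[...,2]>.14)&(P[...,2]<.185)
    c=np.array([.55,.1])
    m&=np.hypot(P[...,0]-0.58,P[...,1]-.08)<.2
    Q=P[m];print("bar",len(Q),Q.mean(0) if len(Q) else 0,cv2.minAreaRect(Q[:,:2].astype(np.float32)) if len(Q)>3 else 0)
E
```

```text
bin_grip [0.5241 0.1608 0.1484] 0.016487212016529803
keeper_peg [0.4836 0.2648 0.1343] 0.0036324031428608453
keeper_hinge [0.5561 0.2311 0.1466] 0.0017596023223875256
pallet_top [ 0.4874 -0.1876  0.033 ] 0.0037982072311189166
bin_axle [0.5163 0.1684 0.0892] 0.003215136697217969
top campos [0.395  0.0546 1.2421]
pallet 4624 [0.0079 0.024  0.029 ] ((0.48782068490982056, -0.19761428236961365), (0.18006481230258942, 0.1821940541267395), 5.411344051361084) [ 0.4871 -0.1968  0.0241]
stand 1447 [-0.0002  0.0562  0.1543] ((0.5188477635383606, 0.1896039843559265), (0.23254609107971191, 0.11867102235555649), 83.39981079101562) [0.503  0.1731 0.059 ]
bin_grip 2003 [0.0051 0.0761 0.172 ] ((0.5267389416694641, 0.15937386453151703), (0.1586063802242279, 0.11461792886257172), 81.37114715576172) [0.5216 0.1707 0.0826]
keeper 339 [0.1098 0.1159 0.1619] ((0.5256498456001282, 0.25865817070007324), (0.04703481122851372, 0.10585572570562363), 54.71868133544922) [0.5233 0.2513 0.1193]
keeper_peg 339 [0.1099 0.1159 0.1614] ((0.5290696024894714, 0.2612127363681793), (0.05348222330212593, 0.1018761619925499)
[... 487 characters left out ...]
17893090844154358), 81.02630615234375) [0.4971 0.2062 0.0486]
bin_grip 2242 [0.0292 0.0878 0.1715] ((0.5478821396827698, 0.12573938071727753), (0.2133025825023651, 0.17495675384998322), 81.41083526611328) [0.5095 0.1661 0.0911]
keeper 318 [0.0882 0.1167 0.1611] ((0.5164284706115723, 0.24949631094932556), (0.028622575104236603, 0.10065502673387527), 64.43897247314453) [0.5155 0.2549 0.1218]
keeper_peg 310 [0.0889 0.1169 0.1607] ((0.5182121396064758, 0.25268563628196716), (0.027865441516041756, 0.10092854499816895), 60.59049606323242) [0.5167 0.2555 0.1216]
bar 177 [0.516  0.1752 0.1617] ((0.5209208726882935, 0.17377321422100067), (0.10296963155269623, 0.017569009214639664), 81.46168518066406)
```

```bash
r='[0.038,-0.024,-0.003,0,0,0]'; python3 -m handwheel '[[0.038,-0.024,0,0,0,0],[0.038,-0.024,0,0,0,0],[0.038,-0.024,0,0,0,0],[0.038,-0.024,0,0,0,0],[0.038,-0.024,0,0,0,0],[0.038,-0.024,0,0,0,0],[0.038,-0.024,0,0,0,0],[0.038,-0.024,0,0,0,0],[0.038,-0.024,0,0,0,0],[0.038,-0.024,0,0,0,0]]' 0.4 20
python3 -m handwheel '[[0,0,0,0,0,-0.14],[0,0,0,0,0,-0.14],[0,0,0,0,0,-0.14],[0,0,0,0,0,-0.14],[0,0,0,0,0,-0.14],[0,0,0,0,0,-0.14],[0,0,0,0,0,-0.14],[0,0,0,0,0,-0.14],[0,0,0,0,0,-0.14],[0,0,0,0,0,-0.14]]'
cat >> h.py <<'E'
def go(p,yaw=None):
    "shift in current tool axes to world TCP p; turn (rotvec, tool) to make tool z down with tool y at yaw (deg)"
    s=env.state();R=Rn.from_rotvec(s["tcp_rot"]).as_matrix()
    print("t",round(s["time"],2),"tcp",np.round(s["tool_pos"],4),"yaw_y",np.round(np.degrees(np.arctan2(R[1,1],R[0,1])),2),"F",np.round(s["wrist_force"],1),"gap",round(s["finger_gap"],4),"gf",np.round(s["grasp_force"],1))
    print("shift",np.round(R.T@(np.array(p)-s["tool_pos"]),4))
    if yaw is not None:
        a=np.radians(yaw);y=np.array([np.cos(a),np.sin(a),0]);z=np.array([0,0,-1.]);x=np.cross(y,z)
        G=np.c_[x,y,z];print("turn",np.round(Rn.from_matrix(R.T@G).as_rotvec(),4),"shift after turn",np.round(G.T@(np.array(p)-s["tool_pos"]),4))
E
python3 -c "
from h import *
go([.46,.2,.30],69.8)"
```

```text
time: 3.0
tool_pos: [0.5047, -0.1951, 0.2565]
tcp_rot: [3.072, 0.654, 0.001]
wrist_force: [0.5, -0.4, 0.1]
finger_gap: 0.0341
grasp_force: 0.0
time: 4.0
tool_pos: [0.5039, -0.1968, 0.2564]
tcp_rot: [1.921, 2.485, 0.0]
wrist_force: [0.5, 0.9, 0.7]
finger_gap: 0.0341
grasp_force: 0.0
t 4.0 tcp [ 0.5039 -0.1968  0.2564] yaw_y 14.59 F [0.5 0.9 0.7] gap 0.0341 gf 0.0
shift [ 0.395   0.0574 -0.0437]
turn [ 0.000e+00  1.000e-04 -9.636e-01] shift after turn [ 0.1782  0.3572 -0.0436]
```

```bash
python3 -m handwheel '[[0.039,0.006,-0.005,0,0,0],[0.039,0.006,-0.005,0,0,0],[0.039,0.006,-0.005,0,0,0],[0.039,0.006,-0.005,0,0,0],[0.039,0.006,-0.005,0,0,0],[0.039,0.006,-0.005,0,0,0],[0.039,0.006,-0.005,0,0,0],[0.039,0.006,-0.005,0,0,0],[0.039,0.006,-0.005,0,0,0],[0.039,0.006,-0.005,0,0,0]]' >/dev/null
python3 -m handwheel '[[0,0,0,0,0,-0.137],[0,0,0,0,0,-0.137],[0,0,0,0,0,-0.137],[0,0,0,0,0,-0.137],[0,0,0,0,0,-0.137],[0,0,0,0,0,-0.137],[0,0,0,0,0,-0.137],[0,0,0,0,0,0],[0,0,0,0,0,0],[0,0,0,0,0,0]]'
python3 - <<'E'
from h import *
d=snap("wrist");save(d,"w1.png");print(d["mount"])
for n in["bin_grip","keeper_peg","keeper_hinge","bin_axle"]:
    for r in viewer.place_of("wrist",n)[:3]: print(n,np.round(r["centre"],1),round(r["conf"],2),atz(d,r["centre"],{"bin_grip":.16,"bin_axle":.09}.get(n,.138)))
P=cloud(d);hsv=cv2.cvtColor(d["color"],cv2.COLOR_RGB2HSV);h,s_,v=cv2.split(hsv);ok=d["depth"]>0
for nm,m in(("red",((h<6)|(h>174))&(s_>150)&(v>80)&(P[...,2]>.12)),("redtop",((h<6)|(h>174))&(s_>150)&(P[...,2]>.155)),("yel",(h>18)&(h<32)&(s_>150)&(v>80)&(abs(P[...,2]-.115)<.006)),("bar",(h<28)&(s_>50)&(v>100)&(P[...,2]>.163)&(P[...,2]<.18))):
    m&=ok;Q=P[m]
    if len(Q)>5: print(nm,len(Q),Q.mean(0),cv2.minAreaRect(Q[:,:2].astype(np.float32)),np.argwhere(m).mean(0)[::-1])
E
```

```text
time: 6.0
tool_pos: [0.466, 0.196, 0.3063]
tcp_rot: [0.572, 3.089, -0.0]
wrist_force: [0.1, -1.1, 0.3]
finger_gap: 0.0343
grasp_force: 0.0
[[-3.64127690e-05 -9.46009984e-01 -3.24137486e-01  8.44792688e-02]
 [ 9.99999987e-01 -8.46079399e-05  1.34594699e-04 -6.53521402e-04]
 [-1.54752534e-04 -3.24137477e-01  9.46009975e-01 -1.18206444e-01]
 [ 0.00000000e+00  0.00000000e+00  0.00000000e+00  1.00000000e+00]]
bin_grip [275.2 274.5] 0.97 [[0.52135993 0.17083641 0.16      ]]
keeper_peg [373.6 178.8] 0.96 [[0.48166938 0.26870912 0.138     ]]
keeper_peg [272.9 272.1] 0.6 [[0.52969109 0.16527906 0.138     ]]
keeper_peg [251.8 242.3] 0.45 [[0.49760851 0.15903823 0.138     ]]
bin_axle [273.3 235.4] 0.96 [[0.51686204 0.16990686 0.09      ]]
bin_axle [372.7 182.1] 0.4 [[0.50025306 0.27425512 0.09      ]]
red 505 [0.48123029 0.26794465 0.15654425] ((0.4818918704986572, 0.2460584044456482), (0.05932359769940376, 0.0284848902374506), 67.36414337158203) [378.77425743 188.13267327]
redtop 306 [0.48301173 0.26803051 0.16731954] ((0.48194554448127747, 0.24600064754486084), (0.059348832815885544, 0.028440134599804878), 67.1823501586914) [383.1503268  195.89542484]
yel 1726 [0.51072559 0.25580478 0.11572888] ((0.5190908312797546, 0.252778023481369), (0.020729724317789078, 0.1041085347533226), 64.59591674804688) [362.76419467 207.42641947]
bar 1018 [0.51697013 0.17832672 0.16858904] ((0.5195980072021484, 0.174225315451622), (0.10174723714590073, 0.016895228996872902), 82.38206481933594) [282.36444008 272.02750491]
```

View pics/w1.png

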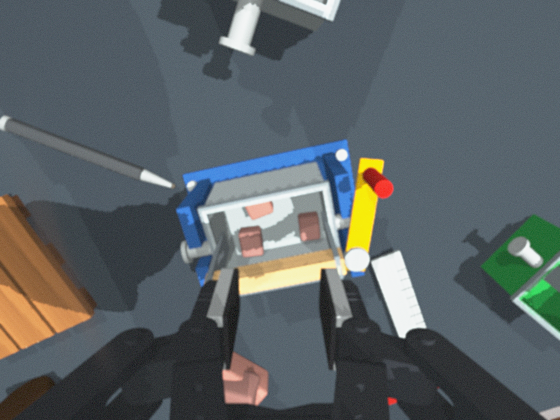

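```bash
python3 -c "
from h import *
go([.483,.268,.147],66)"
```

```text
t 6.25 tcp [0.4659 0.1961 0.3064] yaw_y 69.17 F [ 0.4 -0.2 -0.7] gap 0.0341 gf 0.0
shift [0.0096 0.0732 0.1594]
turn [0.     0.0001 0.0553] shift after turn [0.0136 0.0726 0.1594]
```

```bash
python3 -m handwheel '[[0,0,0,0,0,0.055],[0.0045,0.024,0.02,0,0,0],[0.0045,0.024,0.02,0,0,0],[0.0046,0.0246,0.02,0,0,0],[0,0,0.02,0,0,0],[0,0,0.02,0,0,0],[0,0,0.02,0,0,0],[0,0,0.02,0,0,0],[0,0,0.0194,0,0,0],[0,0,0,0,0,0]]'
python3 -m handwheel '[[0,0,0,0,0,0],[0,0,0,0,0,0],[0,0,0,0,0,0],[0,0,0,0,0,0],[0,0,0,0,0,0],[0,0,0,0,0,0],[0,0,0,0,0,0],[0,0,0,0,0,0],[0,0,0,0,0,0],[0,0,0,0,0,0]]' 0 20
```

```text
time: 7.25
tool_pos: [0.4821, 0.2674, 0.145]
tcp_rot: [-0.651, -3.071, 0.003]
wrist_force: [-0.7, 0.1, 0.2]
finger_gap: 0.0343
grasp_force: 0.0
time: 8.25
tool_pos: [0.4832, 0.2683, 0.1476]
tcp_rot: [0.651, 3.073, 0.001]
wrist_force: [-2.5, 0.7, 6.6]
finger_gap: 0.0136
grasp_force: 21.2
```

```bash
python3 -m handwheel '[[-0.0004,0.0078,0,0,0,0.1],[-0.0004,0.0078,0,0,0,0.1],[-0.0004,0.0078,0,0,0,0.1],[-0.0004,0.0078,0,0,0,0.1],[-0.0004,0.0078,0,0,0,0.1],[-0.0004,0.0078,0,0,0,0.1],[-0.0004,0.0078,0,0,0,0.1],[-0.0004,0.0078,0,0,0,0.1],[-0.0004,0.0078,0,0,0,0.1],[-0.0004,0.0078,0,0,0,0.1]]'
python3 -m handwheel '[[-0.0004,0.0078,0,0,0,0.1],[-0.0004,0.0078,0,0,0,0.1],[-0.0002,0.005,0,0,0,0.06],[0,0.003,0,0,0,0.04],[0,0.002,0,0,0,0.02],[0,0.002,0,0,0,0.02],[0,0,0,0,0,0],[0,0,0,0,0,0],[0,0,0,0,0,0],[0,0,0,0,0,0]]'
```

```text
time: 9.25
tool_pos: [0.5431, 0.3143, 0.1477]
tcp_rot: [-2.049, -2.381, -0.003]
wrist_force: [-0.1, 2.2, 4.6]
finger_gap: 0.0137
grasp_force: 21.0
time: 10.25
tool_pos: [0.5699, 0.314, 0.1477]
tcp_rot: [-2.417, -2.005, -0.002]
wrist_force: [-3.3, 4.6, 6.2]
finger_gap: 0.0135
grasp_force: 21.2
```

```bash
python3 -m handwheel '[[0,0.002,0,0,0,0.02],[0,0.002,0,0,0,0.02],[0,0.002,0,0,0,0.02],[0,0,0,0,0,0],[0,0,0,0,0,0],[0,0,0,0,0,0],[0,0,0,0,0,0],[0,0,0,0,0,0],[0,0,0,0,0,0],[0,0,0,0,0,0]]'
```

```text
time: 11.25
tool_pos: [0.5709, 0.3136, 0.1472]
tcp_rot: [-2.471, -1.932, 0.01]
wrist_force: [-35.8, 3.5, 22.2]
finger_gap: 0.0136
grasp_force: 24.7
```

```bash
python3 -m handwheel '[[0,-0.002,0,0,0,-0.02],[0,-0.0025,0,0,0,-0.02],[0,0,0,0,0,0],[0,0,0,0,0,0],[0,0,0,0,0,0],[0,0,0,0,0,0],[0,0,0,0,0,0],[0,0,0,0,0,0],[0,0,0,0,0,0],[0,0,0,0,0,0]]'
python3 -m handwheel '[[0,0,0,0,0,0],[0,0,0,0,0,0],[0,0,0,0,0,0],[0,0,0,0,0,0],[0,0,-0.015,0,0,0],[0,0,-0.02,0,0,0],[0,0,-0.03,0,0,0],[0,0,-0.03,0,0,0],[0,0,-0.03,0,0,0],[0,0,-0.03,0,0,0]]' 0.45
python3 -c "
from h import *
go([.46,.175,.3],-8.5)"
```

```text
time: 12.25
tool_pos: [0.5701, 0.3138, 0.1475]
tcp_rot: [-2.436, -1.98, 0.001]
wrist_force: [-11.6, 3.6, 11.3]
finger_gap: 0.0134
grasp_force: 21.8
time: 13.25
tool_pos: [0.5714, 0.3126, 0.3045]
tcp_rot: [2.439, 1.98, 0.001]
wrist_force: [0.5, -0.6, -0.5]
finger_gap: 0.0386
grasp_force: 0.0
t 13.25 tcp [0.5714 0.3126 0.3045] yaw_y -11.85 F [ 0.5 -0.6 -0.5] gap 0.0386 gf 0.0
shift [-0.1575 -0.0808  0.0043]
turn [ 0.0006 -0.0007 -0.0586] shift after turn [-0.1525 -0.0899  0.0045]
```

```bash
python3 -m handwheel '[[0,0,0,0,0,-0.059],[-0.022,-0.01,-0.005,0,0,0],[-0.022,-0.01,-0.005,0,0,0],[-0.022,-0.01,-0.005,0,0,0],[-0.022,-0.01,-0.005,0,0,0],[-0.022,-0.01,0,0,0,0],[-0.022,-0.01,0,0,0,0],[-0.022,-0.01,0,0,0,0],[-0.022,-0.01,0,0,0,0],[0,0,0,0,0,0]]'
cat > m.py <<'E'
from h import *
import sys
d=snap("wrist");save(d,sys.argv[1]);P=cloud(d)
for n in["bin_grip","keeper_peg","keeper_hinge","bin_axle"]:
    for r in viewer.place_of("wrist",n)[:2]: print(n,np.round(r["centre"],1),round(r["conf"],2),atz(d,r["centre"],{"bin_grip":.16,"bin_axle":.09}.get(n,.138)))
h,s_,v=cv2.split(cv2.cvtColor(d["color"],cv2.COLOR_RGB2HSV));ok=d["depth"]>0
for nm,m in(("yel",(h>18)&(h<32)&(s_>150)&(v>80)&(abs(P[...,2]-.115)<.006)),("bar",(h<28)&(s_>50)&(s_<160)&(v>100)&(P[...,2]>.163)&(P[...,2]<.18))):
    m=cv2.morphologyEx((m&ok).astype(np.uint8),cv2.MORPH_OPEN,np.ones((3,3)))>0;Q=P[m]
    if len(Q)>5: print(nm,len(Q),Q.mean(0),cv2.minAreaRect(Q[:,:2].astype(np.float32)))
E
python3 m.py w2.png; python3 -c "
from h import *
go([.521,.171,.23],-8.5)"
```

```text
time: 14.25
tool_pos: [0.4655, 0.148, 0.3232]
tcp_rot: [2.381, 2.047, 0.0]
wrist_force: [0.6, 0.6, -0.2]
finger_gap: 0.0382
grasp_force: 0.0
bin_grip [507.4   0. ] 0.69 [[0.64043277 0.2614031  0.16      ]]
bin_grip [346.7 154.4] 0.62 [[0.51955856 0.17029045 0.16      ]]
keeper_peg [320.2 132. ] 0.71 [[0.50369976 0.18667929 0.138     ]]
keeper_peg [508.6 228.3] 0.45 [[0.65985003 0.07909284 0.138     ]]
keeper_hinge [375.7  57.8] 0.9 [[0.55191953 0.23599082 0.138     ]]
bin_axle [329.5 140.3] 0.92 [[0.51564454 0.17089109 0.09      ]]
bin_axle [31.2 63.6] 0.74 [[0.26030511 0.28079118 0.09      ]]
yel 1200 [0.55843555 0.26179841 0.11557151] ((0.557006299495697, 0.25155118107795715), (0.05726233497262001, 0.020515937358140945), 79.55725860595703)
bar 3173 [0.49756086 0.18182967 0.17047432] ((0.40109872817993164, 0.19191597402095795), (0.10975038260221481, 0.2572384476661682), 79.6737060546875)
t 14.5 tcp [0.4667 0.151  0.3222] yaw_y -8.44 F [ 0.9 -0.8 -0.6] gap 0.0383 gf 0.0
shift [0.0277 0.0507 0.0922]
turn [ 0.0002 -0.0005  0.0011] shift after turn [0.0278 0.0507 0.0922]
```

View pics/w2.png

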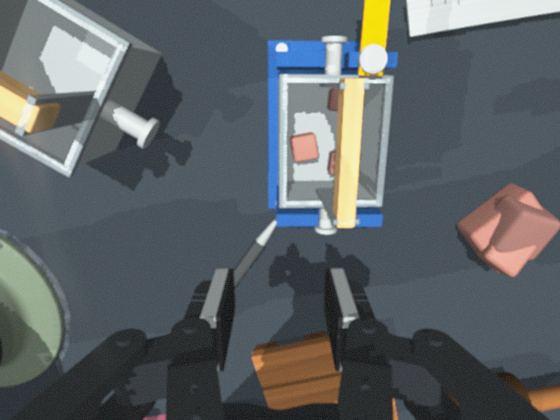

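The keeper is open, clear of the trunnion (pin at 374,58). The bin's bar runs from (353,80) to (344,226).

```bash
cat > b.py <<'E'
from h import *
for c in("wrist","top","side"):
    d=snap(c);P=cloud(d)
    h,s_,v=cv2.split(cv2.cvtColor(d["color"],cv2.COLOR_RGB2HSV))
    m=(d["depth"]>0)&(h<28)&(s_>50)&(s_<190)&(v>100)&(P[...,2]>.155)&(P[...,2]<.18)&(np.hypot(P[...,0]-.52,P[...,1]-.172)<.07)
    Q=P[m];r=cv2.minAreaRect(Q[:,:2].astype(np.float32));T=Q[Q[:,2]>np.percentile(Q[:,2],90)-.006]
    print(c,len(Q),np.percentile(Q[:,2],[5,50,95]),"rect",r,"toprect",cv2.minAreaRect(T[:,:2].astype(np.float32)),T.mean(0))
E
python3 b.py
```

```text
wrist 3182 [0.15976173 0.17020379 0.17145524] rect ((0.5196513533592224, 0.1697975993156433), (0.10980740189552307, 0.016378799453377724), 81.91717529296875) toprect ((0.5198336839675903, 0.1698043942451477), (0.1098325252532959, 0.015328892506659031), 81.49474334716797) [0.51968834 0.17328715 0.17020325]Traceback (most recent call last):
  File "b.py", line 6, in <module>
    Q=P[m];r=cv2.minAreaRect(Q[:,:2].astype(np.float32));T=Q[Q[:,2]>np.percentile(Q[:,2],90)-.006]
                                                                    ~~~~~~~~~~~~~^^^^^^^^^^^
    return _quantile_unchecked(
        a, q, axis, out, overwrite_input, method, keepdims, weights)
    return _ureduce(a,
                    func=_quantile_ureduce_func,
    ...<5 lines>...
                    overwrite_input=overwrite_input,
                    method=method)
    r = func(a, **kwargs)
    result = _quantile(arr,
                       quantiles=q,
    ...<2 lines>...
                       out=out,
                       weights=wgt)
    slices_having_nans = np.isnan(arr[-1, ...])
                                  ~~~^^^^^^^^^
IndexError: index -1 is out of bounds for axis 0 with size 0
```

```bash
python3 -m handwheel '[[0.009,0.017,0.01,0,0,0],[0.009,0.017,0.01,0,0,0],[0.009,0.016,0.01,0,0,0],[0,0,0.02,0,0,0],[0,0,0.02,0,0,0],[0,0,0.02,0,0,0],[0,0,0.02,0,0,0],[0,0,0.015,0,0,0],[0,0,0,0,0,0],[0,0,0,0,0,0]]'
python3 -c "
from h import *
go([.5205,.17,.166],-8.5)"
```

```text
time: 15.6
tool_pos: [0.52, 0.17, 0.1971]
tcp_rot: [-2.379, -2.051, 0.0]
wrist_force: [0.9, 0.2, 0.1]
finger_gap: 0.0382
grasp_force: 0.0
t 15.6 tcp [0.52   0.17   0.1971] yaw_y -8.46 F [0.9 0.2 0.1] gap 0.0382 gf 0.0
shift [0.     0.0005 0.0311]
turn [-0.0003 -0.      0.0007] shift after turn [0.     0.0005 0.0311]
```

```bash
python3 -m handwheel '[[0,0,0.008,0,0,0],[0,0,0.008,0,0,0],[0,0,0.008,0,0,0],[0,0,0.007,0,0,0],[0,0,0,0,0,0],[0,0,0,0,0,0],[0,0,0,0,0,0],[0,0,0,0,0,0],[0,0,0,0,0,0],[0,0,0,0,0,0]]'
python3 -m handwheel '[[0,0,0,0,0,0],[0,0,0,0,0,0],[0,0,0,0,0,0],[0,0,0,0,0,0],[0,0,0,0,0,0],[0,0,0,0,0,0],[0,0,0,0,0,0],[0,0,0,0,0,0],[0,0,0,0,0,0],[0,0,0,0,0,0]]' 0 60
python3 -c "
from h import *
go([.5205,.17,.166],-8.5)"
```

```text
time: 16.6
tool_pos: [0.52, 0.1697, 0.166]
tcp_rot: [2.38, 2.051, 0.0]
wrist_force: [0.1, -0.6, 1.0]
finger_gap: 0.0382
grasp_force: 0.0
time: 17.6
tool_pos: [0.5193, 0.1698, 0.1661]
tcp_rot: [-2.379, -2.051, 0.001]
wrist_force: [-5.5, 1.2, 8.3]
finger_gap: 0.013
grasp_force: 58.3
t 17.6 tcp [0.5193 0.1698 0.1661] yaw_y -8.48 F [-5.5  1.2  8.3] gap 0.013 gf 58.3
shift [0.0004 0.0011 0.0001]
turn [-0.001   0.0003  0.0003] shift after turn [0.0004 0.0011 0.0001]
```

```bash
python3 -m handwheel '[[0,-0.0008,0,0,0,0],[0,0,-0.003,0,0,0],[0,0,-0.003,0,0,0],[0,0,-0.003,0,0,0],[0,0,-0.003,0,0,0],[0,0,-0.003,0,0,0],[0,0,-0.003,0,0,0],[0,0,0,0,0,0],[0,0,0,0,0,0],[0,0,0,0,0,0]]'
```

```text
time: 18.6
tool_pos: [0.519, 0.1697, 0.1838]
tcp_rot: [-2.38, -2.051, 0.0]
wrist_force: [-0.9, 0.2, -5.3]
finger_gap: 0.0132
grasp_force: 58.5
```

```bash
python3 -m handwheel '[[0,0,-0.005,0,0,0],[0,0,-0.008,0,0,0],[0,0,-0.012,0,0,0],[0,0,-0.015,0,0,0],[0,0,-0.015,0,0,0],[0,0,-0.015,0,0,0],[0,0,-0.015,0,0,0],[0,0,-0.012,0,0,0],[0,0,-0.008,0,0,0],[0,0,-0.005,0,0,0]]'
python3 -c "
from h import *
go([.4868,-.1968,.24],5.2)"
```

```text
time: 19.6
tool_pos: [0.5192, 0.1698, 0.2948]
tcp_rot: [2.379, 2.051, 0.001]
wrist_force: [0.3, -0.4, -5.5]
finger_gap: 0.0125
grasp_force: 58.7
t 19.6 tcp [0.5192 0.1698 0.2948] yaw_y -8.48 F [ 0.3 -0.4 -5.5] gap 0.0125 gf 58.7
shift [-0.3674  0.022   0.0547]
turn [ 6.000e-04 -2.000e-04 -2.388e-01] shift after turn [-0.3622 -0.0655  0.0548]
```

```bash
python3 -m handwheel '[[-0.005,0,0,0,0,0],[-0.01,0,0,0,0,0],[-0.015,0.002,0,0,0,0],[-0.02,0.003,0,0,0,0],[-0.025,0.003,0,0,0,0],[-0.025,0.003,0,0,0,0],[-0.025,0.003,0,0,0,0],[-0.025,0.003,0,0,0,0],[-0.025,0.002,0,0,0,0],[-0.025,0,0,0,0,0]]'
python3 -m handwheel '[[-0.025,0,0,0,0,0],[-0.025,0,0,0,0,0],[-0.025,0,0,0,0,0],[-0.022,0,0,0,0,0],[-0.018,0,0,0,0,0],[-0.015,0,0,0,0,0],[-0.012,0,0,0,0,0],[-0.01,0,0,0,0,0],[-0.007,0,0,0,0,0],[-0.004,0,0,0,0,0]]'
python3 -m handwheel '[[0,0,0.004,0,0,-0.02],[0,0,0.006,0,0,-0.03],[0,0,0.008,0,0,-0.03],[0,0,0.008,0,0,-0.03],[0,0,0.008,0,0,-0.03],[0,0,0.008,0,0,-0.03],[0,0,0.006,0,0,-0.03],[0,0,0.004,0,0,-0.02],[0,0,0.002,0,0,-0.019],[0,0,0,0,0,0]]'
python3 - <<'E'
from h import *
go([.486,-.197,.2],5.2)
for c in("top","side","wrist"):
    d=snap(c);save(d,c+"3.png");P=cloud(d)
    hsv=cv2.cvtColor(d["color"],cv2.COLOR_RGB2HSV)
    for r in viewer.masks_of(c,"pallet")[:1]:
        Q=P[r["region"]&(d["depth"]>0)&(abs(P[...,2]-.024)<.006)];print(c,"pallet",len(Q),cv2.minAreaRect(Q[:,:2].astype(np.float32)) if len(Q)>9 else 0)
    near=(d["depth"]>0)&(abs(P[...,0]-.486)<.1)&(abs(P[...,1]+.197)<.1)
    Q=P[near&(abs(P[...,2]-.19)<.004)];print(c,"rim",len(Q),cv2.minAreaRect(Q[:,:2].astype(np.float32)) if len(Q)>9 else 0)
E
```

```text
time: 20.6
tool_pos: [0.5078, -0.0333, 0.2935]
tcp_rot: [-2.381, -2.05, 0.001]
wrist_force: [0.5, -0.1, -5.6]
finger_gap: 0.013
grasp_force: 58.6
time: 21.6
tool_pos: [0.4842, -0.1926, 0.2938]
tcp_rot: [-2.38, -2.051, 0.0]
wrist_force: [-0.3, 1.1, -6.2]
finger_gap: 0.0129
grasp_force: 58.7
time: 22.6
tool_pos: [0.4844, -0.1921, 0.2398]
tcp_rot: [-2.117, -2.321, -0.0]
wrist_force: [0.8, -0.7, -6.2]
finger_gap: 0.0131
grasp_force: 58.7
t 22.6 tcp [ 0.4844 -0.1921  0.2398] yaw_y 5.26 F [ 0.8 -0.7 -6.2] gap 0.0131 gf 58.7
shift [-0.0051  0.0012  0.0398]
turn [-0.0001 -0.0001  0.001 ] shift after turn [-0.0051  0.0012  0.0398]
top pallet 1819 ((0.48678457736968994, -0.18513669073581696), (0.17969657480716705, 0.1582677811384201), 5.886353015899658)
top rim 43 ((0.48165032267570496, -0.16620969772338867), (0.09402846544981003, 0.0682508572936058), 6.774473190307617)
side pallet 1969 ((0.4847061336040497, -0.1966913640499115), (0.17915992438793182, 0.1850922703742981), 4.90778112411499)
side rim 51 ((0.4732724130153656, -0.19050604104995728), (0.08029232174158096, 0.11621778458356857), 1.9353634119033813)
wrist pallet 8775 ((0.48350057005882263, -0.19345971941947937), (0.1803271770477295, 0.17459602653980255), 5.178493976593018)
wrist rim 759 ((0.46326944231987, -0.18864348530769348), (0.05905856937170029, 0.10735122114419937), 4.957708358764648)
```

View pics/side3.png

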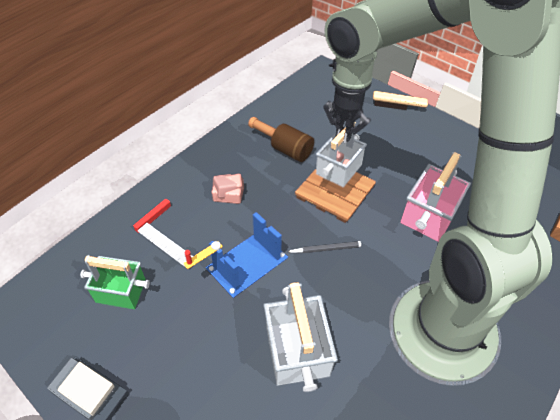

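View pics/top3.png

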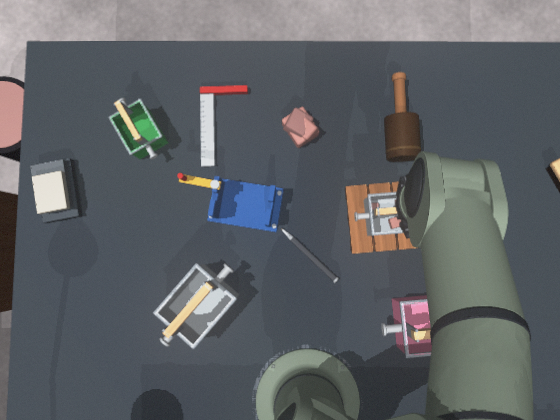

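```bash
python3 -m handwheel '[[-0.002,0.0005,0.004,0,0,0],[-0.0026,0,0.008,0,0,0],[0,0,0.01,0,0,0],[0,0,0.01,0,0,0],[0,0,0.01,0,0,0],[0,0,0.01,0,0,0],[0,0,0.008,0,0,0],[0,0,0.005,0,0,0],[0,0,0.003,0,0,0],[0,0,0,0,0,0]]'
python3 -m handwheel '[[0,0,0,0,0,0],[0,0,0.002,0,0,0],[0,0,0.002,0,0,0],[0,0,0.002,0,0,0],[0,0,0.002,0,0,0],[0,0,0.001,0,0,0],[0,0,0,0,0,0],[0,0,0,0,0,0],[0,0,0,0,0,0],[0,0,0,0,0,0]]'
```

```text
time: 23.9
tool_pos: [0.4852, -0.1965, 0.1717]
tcp_rot: [-2.118, -2.32, 0.0]
wrist_force: [-0.3, 0.1, -5.7]
finger_gap: 0.0133
grasp_force: 58.7
time: 24.9
tool_pos: [0.4853, -0.1966, 0.163]
tcp_rot: [2.118, 2.32, 0.0]
wrist_force: [-0.0, 0.3, -6.0]
finger_gap: 0.0132
grasp_force: 58.7
```

```bash
python3 -m handwheel '[[0,0,0.001,0,0,0],[0,0,0.001,0,0,0],[0,0,0,0,0,0],[0,0,0,0,0,0],[0,0,0,0,0,0],[0,0,0,0,0,0],[0,0,0,0,0,0],[0,0,0,0,0,0],[0,0,0,0,0,0],[0,0,0,0,0,0]]'
python3 -m handwheel '[[0,0,0.0005,0,0,0],[0,0,0.0005,0,0,0],[0,0,0,0,0,0],[0,0,0,0,0,0],[0,0,0,0,0,0],[0,0,0,0,0,0],[0,0,0,0,0,0],[0,0,0,0,0,0],[0,0,0,0,0,0],[0,0,0,0,0,0]]'
```

```text
time: 25.9
tool_pos: [0.4853, -0.1966, 0.1612]
tcp_rot: [2.118, 2.32, -0.0]
wrist_force: [-4.3, 0.7, 6.8]
finger_gap: 0.0127
grasp_force: 60.4
time: 26.9
tool_pos: [0.4853, -0.1967, 0.1611]
tcp_rot: [2.118, 2.319, -0.0]
wrist_force: [-10.5, 2.6, 26.3]
finger_gap: 0.0131
grasp_force: 63.4
```

```bash
python3 -m handwheel '[[0,0,-0.0012,0,0,0],[0,0,0,0,0,0],[0,0,0,0,0,0],[0,0,0,0,0,0],[0,0,0,0,0,0],[0,0,0,0,0,0],[0,0,0,0,0,0],[0,0,0,0,0,0],[0,0,0,0,0,0],[0,0,0,0,0,0]]'
python3 -m handwheel '[[0,0,0,0,0,0],[0,0,0,0,0,0],[0,0,0,0,0,0],[0,0,0,0,0,0],[0,0,0,0,0,0],[0,0,0,0,0,0],[0,0,-0.005,0,0,0],[0,0,-0.01,0,0,0],[0,0,-0.015,0,0,0],[0,0,-0.02,0,0,0]]' 0.45
python3 -m handwheel '[[0,0,-0.03,0,0,0],[0,0,-0.03,0,0,0],[0,0,-0.03,0,0,0],[-0.02,-0.03,0,0,0,0],[-0.02,-0.03,0,0,0,0],[-0.02,-0.03,0,0,0,0],[0,-0.03,0,0,0,0],[0,0,0,0,0,0],[0,0,0,0,0,0],[0,0,0,0,0,0]]'
python3 - <<'E'
from h import *
go([.486,-.197,.2],5.2)
d=snap("wrist");save(d,"w4.png");P=cloud(d);D=d["depth"]>0
near=D&(abs(P[...,0]-.485)<.12)&(abs(P[...,1]+.197)<.12)
h,s_,v=cv2.split(cv2.cvtColor(d["color"],cv2.COLOR_RGB2HSV))
for n,m in(("pallet",near&(abs(P[...,2]-.024)<.004)&(s_>80)),("rim",near&(abs(P[...,2]-.104)<.003)&(s_<60)),("bar",near&(P[...,2]>.15)&(P[...,2]<.17)&(h<28)&(s_>50))):
    Q=P[m];print(n,len(Q),cv2.minAreaRect(Q[:,:2].astype(np.float32)) if len(Q)>9 else 0,np.percentile(Q[:,2],[5,95]))
E
```

```text
time: 27.9
tool_pos: [0.4853, -0.1966, 0.1612]
tcp_rot: [2.118, 2.32, -0.0]
wrist_force: [-2.5, -0.0, 6.1]
finger_gap: 0.0131
grasp_force: 60.3
time: 28.9
tool_pos: [0.4851, -0.1965, 0.212]
tcp_rot: [-2.118, -2.32, 0.0]
wrist_force: [-0.0, -0.1, 0.7]
finger_gap: 0.0385
grasp_force: 0.0
time: 29.9
tool_pos: [0.372, -0.267, 0.3016]
tcp_rot: [2.117, 2.32, 0.001]
wrist_force: [-0.2, -0.0, 0.4]
finger_gap: 0.0385
grasp_force: 0.0
t 29.9 tcp [ 0.372  -0.267   0.3016] yaw_y 5.26 F [-0.2 -0.   0.4] gap 0.0385 gf 0.0
shift [0.0593 0.1198 0.1017]
turn [0.0009 0.0004 0.001 ] shift after turn [0.0594 0.1199 0.1016]
pallet 11201 ((0.484008252620697, -0.1963612288236618), (0.18085519969463348, 0.18088160455226898), 5.531841278076172) [0.02326898 0.0260375 ]
rim 3389 ((0.48108357191085815, -0.19627664983272552), (0.09739381819963455, 0.11600062996149063), 5.123987197875977) [0.10206851 0.10582936]
bar 4125 ((0.48133209347724915, -0.19626295566558838), (0.020600641146302223, 0.11060132086277008), 4.156641006469727) [0.15243838 0.16566027]
```

View pics/w4.png

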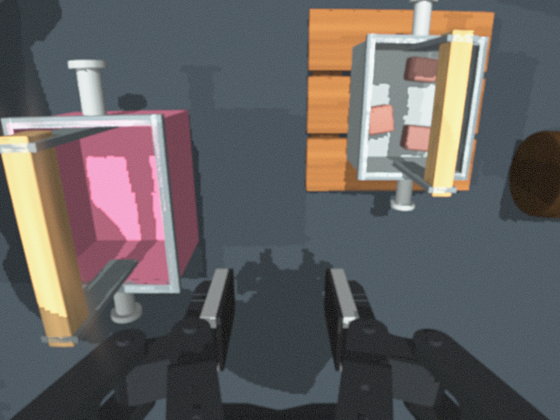

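The bin stands in the middle of the pallet at (425,105), square to its edges to within about 0.5°. All three chips are inside and the gripper is clear.

```bash
python3 -c "
from cell import order
print(order.close_job())"
```

```text
the job is handed in; nothing more can be done
None
```

The job is handed in: the keeper is swung to its end stop, and the bin stands upright and released in the middle of the pallet, square to within about 0.5°, with all three chips inside and the bystanders untouched.

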